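# Close an instrument steriliser container: lid onto its dowels, both cam latches home

### The arm

A 7-joint arm with a two-finger parallel gripper is mounted at the origin on the work surface. World frame = base frame: x ahead of the robot, y to its left, z up, the work surface at z = 0. Lengths are in m, angles in rad, forces in N, time in s.
With the tool pointing down it reaches from about 0.4 to 0.75 m from the base axis. Payload 19.5 kg.
Tool frame: the origin (TCP) lies at the very end of the fingers, on their centre line; the grasp point (between the pads) lies 19 mm behind it; z points along the fingers, y is the direction in which the jaws open and shut (so a half turn about z gives the same grasp; the last joint's range is limited). The gripper opens to 85 mm and grips with 20 to 120 N. Pads are 22 mm wide; open, the fingers measure 114 mm over their backs; the gripper's body (76 mm by 85 mm) begins 54 mm behind the grasp point. The pads swing forward as they close: fully open they stand 13 mm farther back than shut.
Start: joints at [1.26, 0.707, -0.028, 1.485, 0.022, 0.951, -0.075], TCP at [0.153, -0.554, 0.231] pointing down, gripper open.
Joint ranges: [-2.71, 2.71], [-0.32, 2.16], [-1.57, 1.52], [0, 2.45], [-1.46, 4.6], [0, 2.02], [-2.83, 2.83]. Speed limits (rad/s): [1.89, 1.89, 2.57, 2.57, 3.01, 3.01, 3.01].

### API

Orientations are given as a unit quaternion [x, y, z, w].
In Python, from plant import bot, gripper_open, close, planner, status, cams, ticket gives the robot as it stands. Calls block until the motion is done:
- bot.goto(position, orientation): joint-space move of the TCP to a pose.
- bot.movel(position, attitude=None, v=0.15): straight line of the TCP; attitude=None keeps the orientation; v is the mean speed in m/s.
- bot.goto_joints(angles): joint-space move.
- gripper_open() and close(): open the fingers fully, or close them until they stop; the grip force is fixed at half the most.
- bot.hold(seconds).
- planner.ik(position, orientation): joint angles nearest the present ones, or None.
- status.sense(): the state.
- cams.grab_frame(name): name is "side" or "top" or "wrist"; returns a dict with "img" (400x640x3 uint8, red, green, blue), "K" (3x3 intrinsics, pixels), "extrinsics" (4x4, takes a point from world to camera coordinates); the wrist camera has in their place "tool_from_camera" (4x4, takes a point from camera to tool coordinates, whose origin is the TCP and whose axes are the flange's). Camera axes: x right, y down, z forward; pixel columns grow to the right and rows downward; lengths in m; the calibration is good to about 2 mm. A picture is of the moment at which its call begins: read the wrist's pose just before it. There is no depth.
A pose or a line that the arm cannot do raises bot.MotionError and nothing moves.
- ticket.close_job(): hands the job in, once; it reports no verdict.
The state is a dict: "time_s": time; "joint_positions": joint angles; "dq": joint speeds; "effort": joint torques, N m; "ee_pos": TCP position; "orientation": TCP orientation; "contact_force": force on the tool from outside, world axes, zero at the start; "wrist_torque": the same for the moment, N m; "grip_width": finger opening in m.
Only numpy, scipy, OpenCV 4.12 (cv2) and the standard library are available. Lean on these libraries where they do the work, as an engineer would, in place of code of your own. Each camera call takes 0.05 s, during which the arm holds its last target. There are 200 camera calls.

### The job

Close the small instrument container: swing aside any cam latch that stands in the way, lower the lid gently onto the two dowel pins until it lies on the seal, then turn both latches a quarter-turn fully home so that they draw the lid down tight. Do not shift or knock over anything else on the table.

Things in the scene. Friction and masses are not known exactly. Their poses are not given: they have to be found in the camera images.
- case: The open instrument container, aluminium, 120 mm (its x) by 180 mm (its y), fixed in a 150 x 210 mm steel docking tray, turned at most 0.32 rad. Origin: centre of its underside, at table height; z up. Rim 75 mm high; black seal strips inside it stand 7 mm proud, springy (4 N per mm in all). A lid lying loose on them has its underside 81 mm above the table; drawn tight, 76.5 mm.
- pin_a (a point): Tip of the dowel pin in the container's +x, +y corner (46, 79 mm from its centre). Both pins are 10 mm thick, bullet-nosed over their top 10 mm, and end 24 mm above the rim (99 mm above the table).
- pin_b (a point): Tip of the other dowel pin, in the diagonally opposite corner (-46, -79 mm).
- latch_a (a joint): Turn of the steel cam latch at the container's +y end, rad, counter-clockwise from above. 0 = open: handle straight out (+y of the container), cam arm along the end, clear of the lid. 1.571 = home at its stop: handle along the end towards -x, arm over the lid's keeper. Starts at 0 to 1.5; above about 0.1 the arm is in the lid's way. It stays where it is left.
- latch_b (a joint): The same for the latch at the -y end, its mirror image: at 0 its handle points to -y of the container, at 1.571 towards -x; counted clockwise from above.
- latch_a_knob (a point): On the axis of the round upright black knob on the end of latch a's handle, 60 mm from its pivot, 128 mm above the table. The knob is 18 mm across and stands on the flat handle (12 mm wide, top 106 mm above the table) up to 143 mm. Grip it with the fingertips above 107 mm, or push it sideways: about 5 N while it draws the lid down.
- latch_b_knob (a point): The same on latch b.
- latch_a_pivot (a point): Top of the vertical pivot of latch a, 110 mm above the table, 104 mm from the container's centre along +y. The cam arm reaches 43 mm from it, its underside 92.5 mm above the table, at right angles to the handle.
- latch_b_pivot (a point): Top of the pivot of latch b, 104 mm along -y.
- lid_grip (a point): Centre of the steel handle bar of the lid: a loose aluminium plate 120 (x) x 180 (y) x 8 mm, 0.3 to 0.56 kg, lying flat on the table right way up, turned at most 0.8 rad. The point is over its centre, 38 mm above its underside. y runs along the bar, z up. Bar 12 mm wide (x), 94 mm long, 10 mm tall, 25 mm free below it between posts at y = +-42 mm. The lid fits either way round.
- lid_end_a (a point): Middle of the lid's underside edge at its +y end (90 mm from the centre). On top at each end, at y = +-70 mm, is a steel keeper that the cam arm rides up: 60 mm long (x), a ramp from either side, 8 mm tall in the middle.
- lid_end_b (a point): The same at its -y end.
- hole_a (a point): Centre of the lid's locating hole, 12 mm wide, right through, on the underside at x 46, y 79 mm of the lid.
- hole_b (a point): The other locating hole, at x -46, y -79 mm.
- saline: Bystander: a tall clear saline bottle, 68 mm across, 190 mm tall, standing; origin under its centre. Starts 95 to 115 mm along +x and 135 to 150 mm along +y from the case's centre, in the case's frame.
- rinse: Bystander: a tall white plastic bottle, 64 mm across, 200 mm tall, standing; origin under its centre. Starts 95 to 115 mm along +x and 135 to 150 mm along -y from the case's centre, in the case's frame.
- carton: Bystander: a small cardboard carton, 65 x 90 x 55 mm tall, at the -x long side of the case; origin under its centre.
- bowl: Bystander: a steel bowl, 100 mm across, 40 mm tall, at the +x long side of the case; origin under its centre.
- tape: Bystander: a roll of tape lying flat, 84 mm across, 25 mm tall; origin under its centre.
- forceps: Bystander: a pair of steel artery forceps lying flat, 160 mm long, 8 mm tall; origin under its middle.
- jar: Bystander: an amber jar, 60 mm across, 75 mm tall, near the robot; origin under its centre.
Mind the look-alikes: they are no part of the job. Of the things that look like the part that bears lid_grip, take the one that is farthest to the robot's left at the start.

How it is judged:
By the outcome, as a careful person would: the job done as asked, in the order asked, and still so for the second after the job is handed in, with the robot touching nothing.
It also fails if it takes over 72 s, if anything falls off the work surface, if the arm or the gripper's body presses on something with over 40 N, if the wrist force passes 120 N, or if a joint passes its speed limit or range.

## Working session

There is one attempt and no reset: what is moved stays moved. The work goes in short steps, each a Python script; the robot and the scene stay as the last script left them, time stands still between calls to the robot, and variables do not carry over. Pictures are saved under pics/ and viewed, about 8 in all and at most 12, crops included, and the job is handed in when it is done.

```bash
ls; mkdir -p pics; python3 - <<'E'
from plant import bot,status,cams
import cv2,numpy as np
for n in ("top","side"):
    f=cams.grab_frame(n); cv2.imwrite(f"pics/{n}0.png",f["img"][:,:,::-1]); np.savez(f"{n}0.npz",**f)
    print(n,f["K"].tolist(),np.round(f["extrinsics"],4).tolist())
s=status.sense();print(s)
E
```

```text
pics
top [[388.74202079281224, 0.0, 325.27931937672315], [0.0, 388.74202079281224, 196.74613972244208], [0.0, 0.0, 1.0]] [[-0.0059, -0.9999, 0.0128, -0.0044], [-0.999, 0.0053, -0.0436, 0.467], [0.0436, -0.013, -0.999, 1.2379], [0.0, 0.0, 0.0, 1.0]]
side [[406.40778156567467, 0.0, 320.6174615680487], [0.0, 406.40778156567467, 205.0547841713337], [0.0, 0.0, 1.0]] [[-0.9844, -0.1759, -0.0099, 0.4597], [-0.0856, 0.527, -0.8455, 0.1211], [0.1539, -0.8315, -0.5338, 1.0601], [0.0, 0.0, 0.0, 1.0]]
{'time_s': 0.1, 'joint_positions': array([ 1.26029511,  0.70700112, -0.02757747,  1.48495054,  0.02196274,
        0.95089111, -0.07548736]), 'dq': array([-0.00070899, -0.00170371, -0.00066213,  0.00090483,  0.00153806,
        0.00070121,  0.00049823]), 'effort': array([ 1.68510785e-03, -8.84296918e+01,  1.23686314e+00, -2.36457342e+01,
        1.70385197e-02,  5.06187323e-03, -1.63414302e-05]), 'ee_pos': array([ 0.15263542, -0.55413044,  0.23089772]), 'orientation': array([ 9.90984384e-01,  1.33976588e-01, -7.51319669e-05, -4.68397644e-04]), 'contact_force': array([ 0.23266518,  0.31848271, -0.15039546]), 'wrist_torque': array([-0.01795223,  0.03719049, -0.02695959]), 'grip_width': 0.08488828466971263}
```

View pics/top0.png

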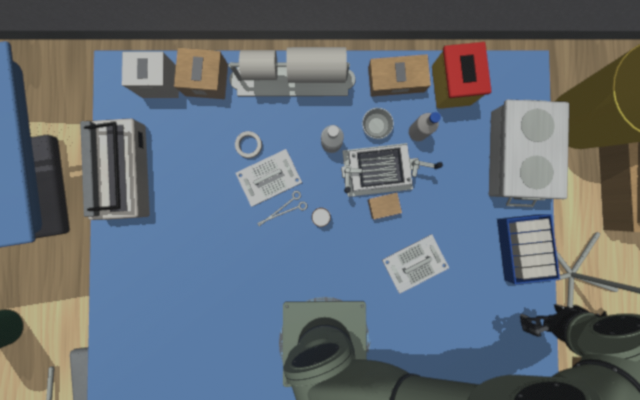

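View pics/side0.png

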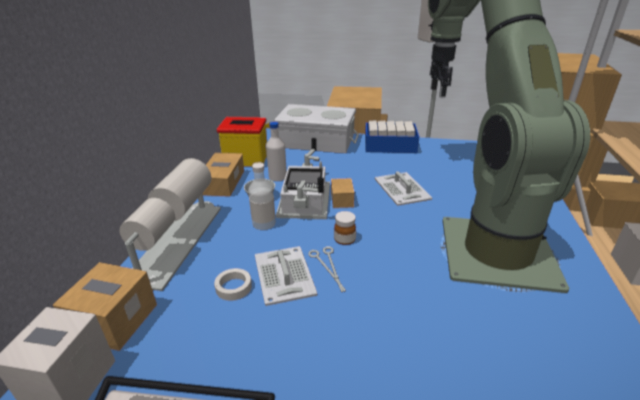

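Top picture: the open case is at (380,169), with saline at (332,137), rinse at (427,122), bowl (377,124), carton (385,205) and jar (321,217). Two things could be the lid: plates with a handle bar at (268,177) and (416,263). The robot's left is image left, so I choose (268,177). Next is a close crop.

```bash
python3 - <<'E'
import cv2
a=cv2.imread("pics/top0.png")
l=cv2.resize(a[140:215,222:312],None,fx=6,fy=6,interpolation=cv2.INTER_CUBIC)
c=cv2.resize(a[100:222,316:450],None,fx=5.9,fy=4.9,interpolation=cv2.INTER_CUBIC)
c=cv2.resize(a[128:212,330:450],None,fx=6.6,fy=6.6,interpolation=cv2.INTER_CUBIC)
cv2.imwrite("pics/lid1.png",l);cv2.imwrite("pics/case1.png",c)
E
```

```text
(no output)
```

View pics/lid1.png

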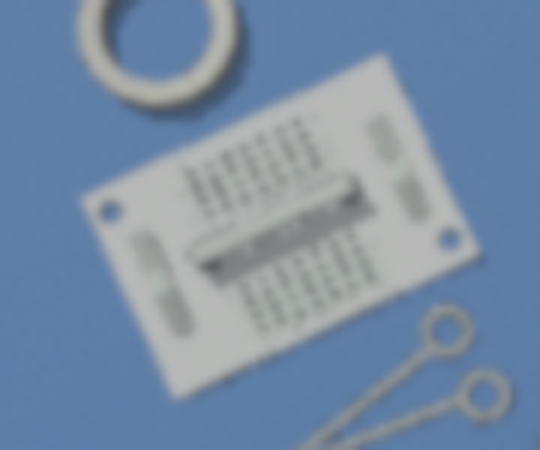

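View pics/case1.png

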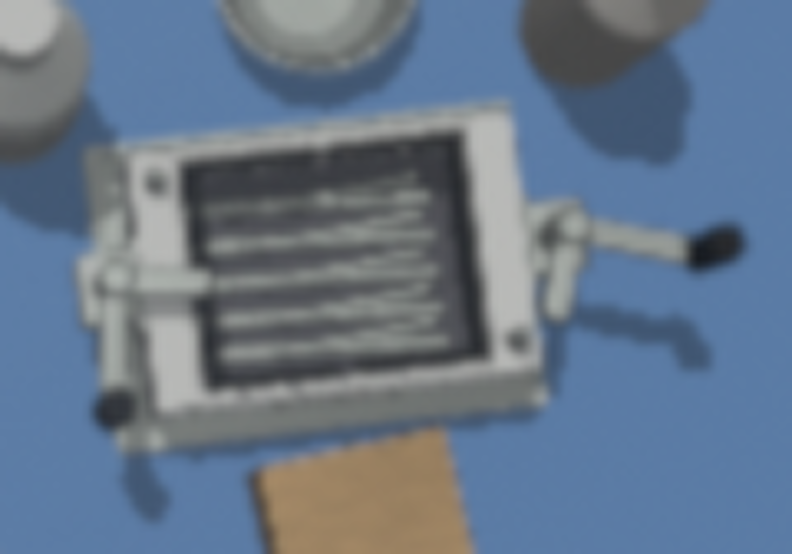

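The lid choice is confirmed: a plate with a bar, two keepers and holes at crop (109,210) and (449,238). On the case, the pins are at (156,183) and (518,341). Latch a (left, pivot (118,278)) is almost home with its arm over the opening. Latch b (pivot (568,220), knob about (728,240)) is slightly turned in. Both have to be swung open. Next I fit the poses.

```bash
cat > h.py <<'E'
import numpy as np,cv2
from scipy.optimize import least_squares
from scipy.spatial.transform import Rotation as R
def proj(P,K,E):
    c=np.asarray(P)@E[:3,:3].T+E[:3,3]; q=c@K.T; return q[:,:2]/q[:,2:]
def place(p,B):
    c,s=np.cos(p[2]),np.sin(p[2]); B=np.atleast_2d(B)*1.0
    return np.c_[p[0]+c*B[:,0]-s*B[:,1],p[1]+s*B[:,0]+c*B[:,1],B[:,2]]
def fit(B,px,K,E,p0,z=0):
    B=np.array(B)/1000.;B[:,2]+=z;px=np.array(px,float)
    r=least_squares(lambda p:(proj(place(p,B),K,E)-px).ravel(),p0,loss='soft_l1')
    return r.x,np.round(r.fun.reshape(-1,2),1)
def at(px,z,K,E):
    d=E[:3,:3].T@np.linalg.solve(K,[px[0],px[1],1]);o=-E[:3,:3].T@E[:3,3]
    return o+d*(z-o[2])/d[2]
def down(yaw):  # tool z down, tool y (jaws) along world direction yaw
    y=np.array([np.cos(yaw),np.sin(yaw),0]);z=np.array([0,0,-1.]);x=np.cross(y,z)
    return R.from_matrix(np.c_[x,y,z]).as_quat()
def wristE(f,s):
    T=np.eye(4);T[:3,:3]=R.from_quat(s["orientation"]).as_matrix();T[:3,3]=s["ee_pos"]
    return np.linalg.inv(T@f["tool_from_camera"])
E
python3 - <<'E'
from h import *
f=np.load("top0.npz");K,E=f["K"],f["extrinsics"]
u=lambda p,s,o:(np.array(p)+.5)/s-.5+o
L,r=fit([[46,79,8],[-46,-79,8],[60,90,8],[60,-90,8],[-60,-90,8],[-60,90,8]],u([[109,210],[449,238],[82,197],[385,55],[480,255],[177,400]],6,[222,140]),K,E,[.5,.17,.4]);print("lid",L,r.tolist())
C,r=fit([[46,79,99],[-46,-79,99],[0,104,110],[0,-104,110],[60,90,75],[60,-90,75],[-60,-90,75],[-60,90,75]],u([[156,183],[518,341],[118,278],[568,220],[125,150],[508,108],[545,385],[158,412]],6.6,[330,128]),K,E,[.5,-.17,.13]);print("case",C,r.tolist())
for n,p in (("a",[115,402]),("b",[730,238])):
    k=at(u(p,6.6,[330,128]),.143,K,E); d=k[:2]-C[:2];c,s=np.cos(C[2]),np.sin(C[2]);print(n,k,d@[c,s],d@[-s,c])
from plant import planner,cams
for p,y in ((L,L[2]),(C,C[2])):
  for z in (.1,.3,.4,.45):
    for k in(0,np.pi): q=planner.ik([p[0],p[1],z],down(y+k)); print(z,k,None if q is None else np.round(q,2))
print(cams.grab_frame("wrist")["tool_from_camera"].round(4).tolist())
E
```

```text
lid [0.53099265 0.17574455 0.4398394 ] [[0.2, 0.3], [0.3, 0.3], [-0.2, -0.0], [-0.1, -0.2], [0.0, -0.1], [-0.2, -0.2]]
case [ 0.55338628 -0.17401563  0.10960157] [[0.0, -1.1], [1.1, -0.7], [-0.5, 0.2], [0.8, 1.0], [-0.1, 0.9], [0.1, 0.7], [-0.7, -2.5], [-0.4, 0.1]]
a [ 0.48456881 -0.0678957   0.143     ] -0.05679691534680462 0.1130105908273173
b [ 0.55516077 -0.33805487  0.143     ] -0.016179144740368558 -0.16324906665165528
0.1 0 [-0.26  0.87 -0.23  1.68  0.3   0.62 -0.22]
0.1 3.141592653589793 [-0.69  0.97  0.66  1.7  -0.81  0.77 -2.33]
0.3 0 [-0.08  0.66 -0.59  1.41  0.37  1.18 -0.28]
0.3 3.141592653589793 [-0.6   0.65  0.45  1.43 -0.29  1.13 -2.8 ]
0.4 0 [-0.04  0.61 -0.75  1.17  0.4   1.5  -0.28]
0.4 3.141592653589793 [-0.84  0.8   1.3   1.2  -0.77  1.64 -2.42]
0.45 0 [-0.04  0.61 -0.82  1.02  0.44  1.67 -0.27]
0.45 3.141592653589793 [-0.8   0.77  1.3   1.05 -0.75  1.77 -2.48]
0.1 0 [ 0.38  0.9  -0.26  1.6   0.32  0.68  0.07]
0.1 3.141592653589793 [-0.01  0.96  0.55  1.62 -0.67  0.76 -2.18]
0.3 0 [ 0.43  0.66 -0.38  1.34  0.25  1.19  0.14]
0.3 3.141592653589793 [-0.02  0.71  0.59  1.35 -0.4   1.19 -2.43]
0.4 0 [ 0.42  0.61 -0.39  1.09  0.22  1.48  0.19]
0.4 3.141592653589793 [ 0.02  0.64  0.55  1.11 -0.32  1.47 -2.53]
0.45 0 [ 0.41  0.6  -0.4   0.93  0.22  1.65  0.2 ]
0.45 3.141592653589793 [ 0.05  0.63  0.52  0.95 -0.29  1.63 -2.57]
[[-0.0005, -0.9604, -0.2785, 0.071], [1.0, -0.0005, -0.0003, 0.0002], [0.0001, -0.2785, 0.9604, -0.1428], [0.0, 0.0, 0.0, 1.0]]
```

```bash
python3 - <<'E'
from h import *
from plant import *
bot.goto([.553,-.174,.38],down(.11))
s=status.sense();f=cams.grab_frame("wrist");np.savez("w1.npz",img=f["img"],K=f["K"],E=wristE(f,s));print(s["time_s"],s["ee_pos"],f["K"].tolist())
a=f["img"][:,:,::-1];cv2.imwrite("pics/w1.png",cv2.resize(a,None,fx=1.25,fy=1.25,interpolation=cv2.INTER_CUBIC))
E
```

```text
2.2083 [ 0.55267211 -0.17497598  0.37975287] [[324.31531195693356, 0.0, 315.8915027981827], [0.0, 324.31531195693356, 200.3198119468477], [0.0, 0.0, 1.0]]
```

View pics/w1.png

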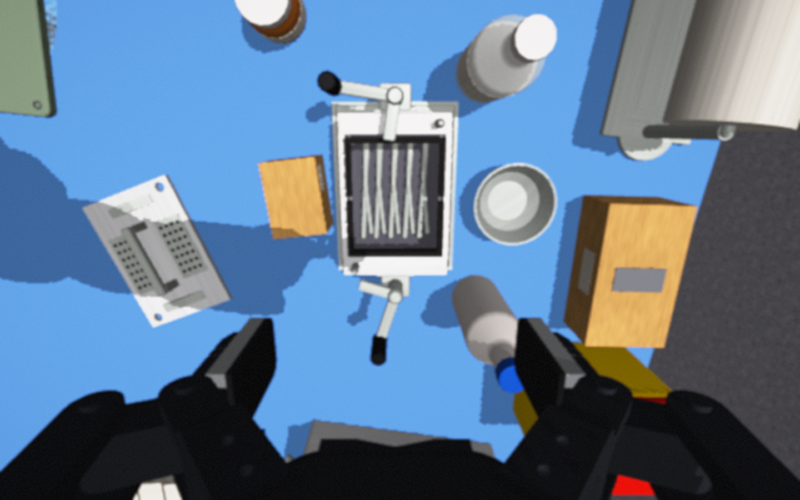

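The wrist view shows the whole case: pins about (438,124) and (354,267), pivots (395,95) and (394,297), knobs (328,82) and (378,350). Next: enlarged tiles for accuracy.

```bash
python3 - <<'E'
import numpy as np,cv2
a=np.load("w1.npz")["img"][:,:,::-1]
c=[(351,99),(284,214),(316,77),(316,237),(264,66),(303,279)]
t=[cv2.resize(a[y-18:y+18,x-18:x+18],(260,260),interpolation=cv2.INTER_CUBIC) for x,y in c]
for i in t: cv2.rectangle(i,(0,0),(259,259),(0,0,255),1)
cv2.imwrite("pics/t1.png",np.vstack([np.hstack(t[:3]),np.hstack(t[3:])]))
E
```

```text
(no output)
```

View pics/t1.png

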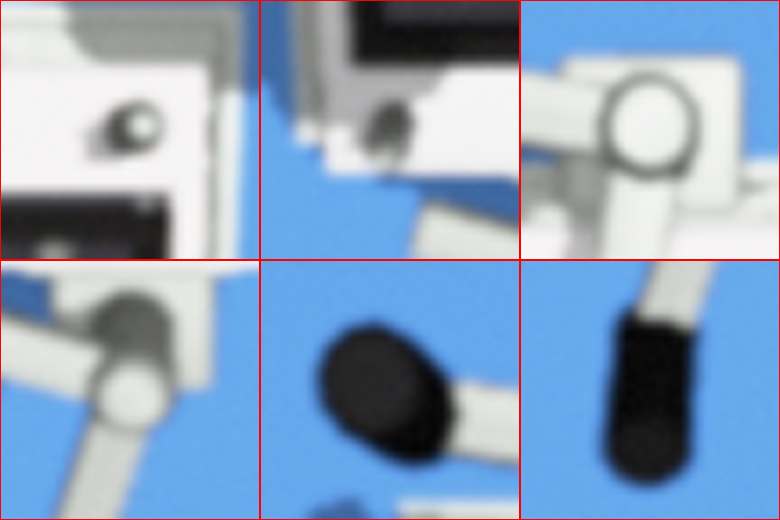

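```bash
python3 - <<'E'
from h import *
f=np.load("w1.npz");K,E=f["K"],f["E"]
c=np.array([(351,99),(284,214),(316,77),(316,237),(264,66),(303,279)])-18
t=np.array([(140,127),(132,148),(132,127),(132,132),(110,118),(126,185)])
px=(t+.5)*36/260-.5+c
C,r=fit([[46,79,99],[-46,-79,98],[0,104,110],[0,-104,110]],px[:4],K,E,[.55,-.17,.11]);print(C,r.tolist())
# with latch angles as unknowns
def B(p):
    a,b=p[3:];return np.array([[46,79,99],[-46,-79,98],[0,104,110],[0,-104,110],[-60*np.sin(a),104+60*np.cos(a),143],[-60*np.sin(b),-104-60*np.cos(b),143]])/1e3
g=least_squares(lambda p:(proj(place(p,B(p)),K,E)-px).ravel(),[*C,1.5,.2],loss='soft_l1')
print(g.x,g.fun.reshape(-1,2).round(1).tolist(), g.x[2])
# lid look-alike ignored; knob positions
print(place(g.x,B(g.x))[4:])
E
```

```text
[ 0.55282725 -0.17337056  0.11028454] [[0.7, -0.5], [-1.0, 1.4], [-0.2, -0.7], [0.3, 0.7]]
[ 0.55283447 -0.17303374  0.11166892  1.4218969   0.32805152] [[0.7, -0.9], [-0.9, 1.2], [-0.3, -1.0], [0.4, 0.4], [0.1, 0.0], [-0.2, 0.7]] 0.11166892307169389
[[ 0.4812866  -0.06744819  0.143     ]
 [ 0.55154204 -0.33498681  0.143     ]]
```

```bash
cat >> h.py <<'E'
CASE=[.5530,-.1734,.111]
def knob(n,a,z,case=CASE):
    s=1 if n=="a" else -1
    return place(case,[-.060*np.sin(a),s*(.104+.060*np.cos(a)),z])[0]
E
cat > open.py <<'E'
import sys
from h import *
from plant import *
n,a0,yaw=sys.argv[1],float(sys.argv[2]),CASE[2]+np.pi/2
if n=="b" and len(sys.argv)>3: yaw=CASE[2]+float(sys.argv[3])
q=down(yaw)
bot.goto(knob(n,a0,.26),q); bot.movel(knob(n,a0,.111),v=.2)
close(); s=status.sense();print("grip",s["grip_width"],s["contact_force"].round(1),s["time_s"])
k=max(2,int(np.ceil(a0/.2)))
for a in np.linspace(a0,0,k+1)[1:]:
    bot.movel(knob(n,a,.111),v=.12); s=status.sense();print(round(a,2),s["contact_force"].round(1),s["time_s"])
    if np.linalg.norm(s["contact_force"])>50: print("HIGH");break
E
python3 - <<'E'
from h import *
from plant import *
for n in "ab":
  for a in (0,.4,.8,1.2,1.55):
    for z in (.111,.26):
      q=planner.ik(knob(n,a,z),down(CASE[2]+np.pi/2)); print(n,a,z,None if q is None else q.round(2))
E
python3 open.py a 1.42
```

```text
a 0 0.111 [ 0.26  0.87 -0.57  1.76  0.68  0.72  1.  ]
a 0 0.26 [ 0.35  0.69 -0.75  1.57  0.51  1.08  1.15]
a 0.4 0.111 [ 0.27  0.85 -0.56  1.84  0.71  0.67  0.97]
a 0.4 0.26 [ 0.38  0.66 -0.76  1.65  0.51  1.04  1.14]
a 0.8 0.111 [ 0.3   0.83 -0.56  1.9   0.73  0.63  0.96]
a 0.8 0.26 [ 0.42  0.63 -0.76  1.71  0.5   1.01  1.16]
a 1.2 0.111 [ 0.35  0.82 -0.55  1.93  0.74  0.6   0.99]
a 1.2 0.26 [ 0.47  0.62 -0.77  1.74  0.5   0.99  1.2 ]
a 1.55 0.111 [ 0.39  0.82 -0.55  1.92  0.74  0.61  1.03]
a 1.55 0.26 [ 0.52  0.62 -0.77  1.73  0.5   0.99  1.24]
b 0 0.111 [ 0.76  1.06 -0.69  1.24  0.68  1.08  1.68]
b 0 0.26 [ 0.75  0.9  -0.75  1.04  0.58  1.38  1.79]
b 0.4 0.111 [ 0.79  1.03 -0.69  1.34  0.69  1.02  1.66]
b 0.4 0.26 [ 0.79  0.87 -0.76  1.15  0.57  1.33  1.77]
b 0.8 0.111 [ 0.8   0.99 -0.68  1.44  0.7   0.96  1.62]
b 0.8 0.26 [ 0.82  0.83 -0.76  1.25  0.56  1.27  1.75]
b 1.2 0.111 [ 0.8   0.96 -0.67  1.53  0.7   0.9   1.57]
b 1.2 0.26 [ 0.83  0.79 -0.76  1.35  0.55  1.22  1.71]
b 1.55 0.111 [ 0.78  0.94 -0.66  1.59  0.71  0.86  1.52]
b 1.55 0.26 [ 0.82  0.77 -0.77  1.41  0.55  1.19  1.67]
grip 0.016169003830878194 [-1.2 -0.1  7.3] 4.8
1.24 [-2.8 -5.9  8.2] 5.05
1.06 [-1.5 -3.9  5. ] 5.3
0.89 [-0.8 -4.4  2.7] 5.55
0.71 [ 1.7 -6.8  1.5] 5.8
0.53 [-1.5 -8.3  4.7] 6.05
0.36 [-1.  -6.3  4.6] 6.3
0.18 [-4.3 -7.5  7.4] 6.55
0.0 [-6.  -3.   6.3] 6.8
```

```bash
python3 - <<'E'
from h import *
from plant import *
gripper_open(); bot.movel(knob("a",0,.27),v=.25); print(status.sense()["time_s"],status.sense()["contact_force"])
E
python3 open.py b .33
python3 - <<'E'
from h import *
from plant import *
gripper_open(); bot.movel(knob("b",0,.27),v=.25)
bot.goto([.553,-.174,.36],down(.111))
s=status.sense();f=cams.grab_frame("wrist");np.savez("w2.npz",img=f["img"],K=f["K"],E=wristE(f,s));print(s["time_s"],s["contact_force"])
cv2.imwrite("pics/w2.png",cv2.resize(f["img"][:320,190:440,::-1],None,fx=2.0,fy=1.85,interpolation=cv2.INTER_CUBIC))
E
```

```text
8.2583 [-0.00626338 -0.17590234 -0.62539854]
grip 0.016457169475872797 [-0.6 -4.4  4.9] 11.025
0.16 [-4.2 -2.6  8.2] 11.275
0.0 [-3.2 -2.9  7.2] 11.525
14.4917 [ 0.47902736 -0.23858002 -0.29364362]
```

View pics/w2.png

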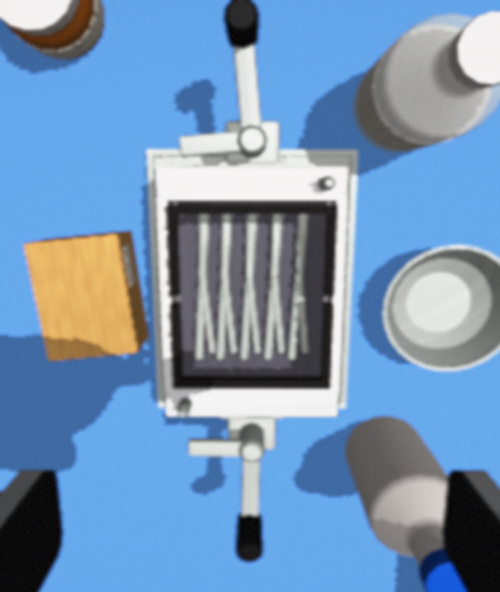

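Both latches now stand straight out and nothing was disturbed. Pins appear at (329,183) and (182,406), pivots at (252,140) and (252,442). Next I look at the lid from an equivalent relative height so camera bias cancels.

```bash
python3 - <<'E'
from h import *
from plant import *
bot.goto([.531,.1757,.27],down(.44))
s=status.sense();f=cams.grab_frame("wrist");np.savez("w3.npz",img=f["img"],K=f["K"],E=wristE(f,s));print(s["time_s"],s["ee_pos"])
a=f["img"][:,:,::-1]; b=np.load("w2.npz");A=b["img"][:,:,::-1]
P=lambda d,p,B:proj(place(p,np.array(B)/1e3),d["K"],d["E"])
d3=np.load("w3.npz")
hp=P(d3,[.531,.1757,.44],[[46,79,8],[-46,-79,8],[60,90,8],[60,-90,8],[-60,-90,8],[-60,90,8]]); pp=P(b,CASE,[[46,79,99],[-46,-79,99]])
tiles=[]
for im,p in [(a,x) for x in hp]+[(A,x) for x in pp]:
    x,y=p.round().astype(int); t=cv2.resize(im[y-14:y+15,x-14:x+15],(195,195),interpolation=cv2.INTER_CUBIC);cv2.rectangle(t,(0,0),(194,194),(0,0,255),1);tiles.append(t);print(x,y,p.round(1))
m=np.vstack([np.hstack(tiles[:4]),np.hstack(tiles[4:])]);cv2.imwrite("pics/t3.png",m)
E
```

```text
15.9 [0.53162887 0.17437817 0.27019735]
354 97 [354.   97.1]
281 222 [281.  222.2]
366 87 [366.1  87.3]
361 230 [360.6 229.7]
271 230 [270.8 230. ]
264 88 [264.5  87.6]
355 98 [354.6  98. ]
281 223 [281.  223.2]
```

View pics/t3.png

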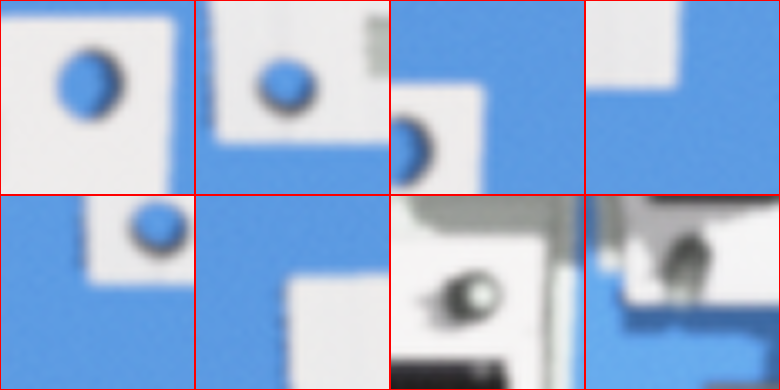

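```bash
python3 - <<'E'
from h import *
d=np.load("w3.npz");c=np.array([[354,97],[281,222],[366,87],[361,230],[271,230],[264,88]])
t=np.array([[91,84],[92,87],[94,84],[95,88],[88,88],[93,80]])
L,r=fit([[46,79,8],[-46,-79,8],[60,90,8],[60,-90,8],[-60,-90,8],[-60,90,8]],(t+.5)*29/195-.5-14+c,d["K"],d["E"],[.53,.17,.44]);print(L,r.tolist())
d=np.load("w2.npz")
px=np.vstack([(np.array([[94,100],[100,90]])+.5)*29/195-.5-14+[[355,98],[281,223]],(np.array([[252,140],[252,442]])+.5)/[2,1.85]-.5+[190,0]])
C,r=fit([[46,79,99],[-46,-79,98],[0,104,110],[0,-104,110]],px,d["K"],d["E"],[.55,-.17,.11]);print(C,r.tolist())
for n,p in (("a",[242,14]),("b",[248,550])):
    k=at((np.array(p)+.5)/[2,1.85]-.5+[190,0],.143,d["K"],d["E"]);v=k[:2]-C[:2];q=C[2];x,y=v@[np.cos(q),np.sin(q)],v@[-np.sin(q),np.cos(q)]
    print(n,x,y,"angle",np.arctan2(-x,abs(y)-.104))
E
```

```text
[0.52922028 0.17730683 0.44060307] [[0.1, 0.0], [0.1, 0.1], [-0.2, 0.2], [-0.7, -0.5], [0.5, -0.2], [0.2, 0.1]]
[ 0.55296536 -0.17319202  0.11035122] [[0.1, -0.6], [-0.4, 0.8], [0.2, -1.0], [0.0, 5.2]]
a -0.005168041995507338 0.16285364742587313 angle 0.08758708959304036
b -0.0025241484464394257 -0.1621825639843443 angle 0.04335605872171334
```

Latch a measures 0.09 rad open, which is marginal, so I nudge it a little further before fetching the lid.

```bash
python3 - <<'E'
from h import *
from plant import *
def p(t): s=status.sense();print(t,s["ee_pos"].round(4),s["contact_force"].round(1),round(s["grip_width"],4),s["time_s"])
bot.goto(knob("a",.05,.24),down(CASE[2]+np.pi/2)); bot.movel(knob("a",.05,.111),v=.25); close(); p("g")
bot.movel(knob("a",-.08,.111),v=.1); p("n"); gripper_open(); bot.movel(knob("a",0,.26),v=.3)
L=[.5293,.1770,.4405]
bot.goto([L[0],L[1],.10],down(L[2])); bot.movel([L[0],L[1],.019],v=.12); p("at lid"); close(); p("closed")
bot.movel([L[0],L[1],.06],v=.1); p("lift")
E
```

```text
g [ 0.5321 -0.0111  0.1114] [-0.1 -2.4  7.3] 0.0164 18.475
n [ 0.5384 -0.0102  0.1113] [-12.6  -1.5  15.1] 0.0161 18.725
at lid [0.5296 0.177  0.0196] [-0.7  0.7  0.3] 0.0857 22.2333
closed [0.5293 0.177  0.0192] [-2.2 -0.5  5. ] 0.0107 22.9
lift [0.5292 0.1769 0.0597] [ 0.7 -0.7 -4.7] 0.0108 23.4583
```

Lid grasped, weight about 4.7 N. Carrying it over the case high, then pausing just above the pins for a look.

```bash
python3 - <<'E'
from h import *
from plant import *
def p(t): s=status.sense();print(t,s["ee_pos"].round(4),R.from_quat(s["orientation"]).as_euler('xyz').round(4),s["contact_force"].round(1),s["wrist_torque"].round(2),s["time_s"])
C=[.553,-.1733,.1108];q=down(C[2])
bot.movel([.5293,.177,.26],v=.2); bot.goto([C[0],C[1],.26],q); bot.movel([C[0],C[1],.126],q,v=.12); bot.hold(.2);p("above")
s=status.sense();f=cams.grab_frame("wrist");E=wristE(f,s);K=f["K"];np.savez("w4.npz",img=f["img"],K=K,E=E)
B=place(C,np.array([[46,79,99],[-46,-79,99],[46,79,115],[-46,-79,115]])/1e3);px=proj(B,K,E);print(px.round(1))
t=[]
for x,y in px[2:].round().astype(int):
    y=min(y,375);t.append(cv2.resize(f["img"][y-24:y+25,x-24:x+25,::-1],(392,392),interpolation=cv2.INTER_CUBIC));print(x,y)
cv2.imwrite("pics/t4.png",np.hstack(t))
E
```

```text
above [ 0.5531 -0.1733  0.1264] [3.1411e+00 2.0000e-04 1.6816e+00] [ 0.6  1.2 -4.8] [-0.01 -0.01 -0.04] 27.3917
[[407.9  88.7]
 [242.9 352.5]
 [417.6  86.9]
 [237.1 372.4]]
418 87
237 372
```

View pics/t4.png

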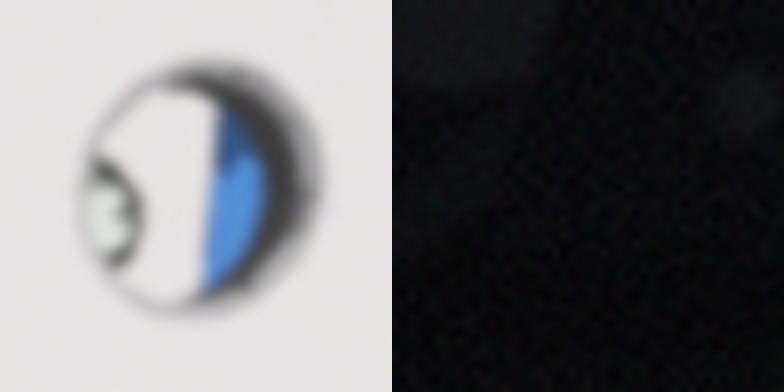

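Through hole a the bullet nose of pin a is visible at tile (105,212), with the hole rim centred at (201,189). That puts it within about 1 mm, with the lid needing roughly −1 mm x and −0.4 mm y. (Pin b is hidden behind the finger.) Applying half the shift plus a small yaw, then lowering with force checks.

```bash
cat > lower.py <<'E'
from h import *
from plant import *
import json,os
C=json.load(open("c.json"));z=status.sense()["ee_pos"][2]
for z in np.arange(min(z,.126)-.003,.0985,-.003):
    bot.movel([C[0],C[1],z],down(C[2]),v=.03); s=status.sense();f=s["contact_force"]
    print(round(z,4),s["ee_pos"].round(4),f.round(1),s["wrist_torque"].round(2),round(s["time_s"],1))
    if f[2]>6 or np.hypot(*f[:2])>12: print("stop");break
E
python3 - <<'E'
from h import *
import json
p=place([.553,-.1733,.1108],[-.0005,-.0004,0])[0];json.dump([p[0],p[1],.1108+.006],open("c.json","w"))
E
python3 lower.py
```

```text
0.123 [ 0.5524 -0.1738  0.1228] [ 0.6 -0.9 -3.9] [-0.02 -0.03  0.05] 27.7
0.12 [ 0.5524 -0.1737  0.1198] [ 0.8 -0.2 -3.6] [ 0.02 -0.03 -0.05] 27.9
0.117 [ 0.5525 -0.1737  0.1168] [-0.3 -0.4 -4.1] [-0.01 -0.02 -0.02] 28.2
0.114 [ 0.5525 -0.1737  0.1138] [-0.   0.5 -4.6] [-0.02 -0.   -0.01] 28.4
0.111 [ 0.5525 -0.1737  0.1108] [-0.5 -0.7 -3.6] [ 0.04 -0.   -0.01] 28.7
0.108 [ 0.5524 -0.1738  0.1078] [-0.7 -0.1 -4.2] [-0.04 -0.01 -0.01] 28.9
0.105 [ 0.5525 -0.1737  0.1048] [-0.7 -0.9 -4.6] [ 0.05  0.02 -0.04] 29.2
0.102 [ 0.5525 -0.1737  0.1018] [-0.4 -0.1 -4.8] [ 0.02  0.02 -0.01] 29.4
0.099 [ 0.5528 -0.1738  0.0992] [-1.6 -0.1  3.1] [-0.09  0.11 -0.03] 29.7
```

```bash
cat > shut.py <<'E'
import sys
from h import *
from plant import *
n=sys.argv[1];q=down(CASE[2]+np.pi/2)
bot.goto(knob(n,0,.24),q); bot.movel(knob(n,0,.111),v=.2); close(); s=status.sense();print("grip",round(s["grip_width"],4),s["time_s"])
for a in [*np.linspace(0,1.571,9)[1:],1.60,1.63,1.66,1.69]:
    bot.movel(knob(n,a,.111),v=.1); s=status.sense();f=s["contact_force"];print(round(a,2),f.round(1),s["ee_pos"].round(4),round(s["time_s"],2))
    if np.hypot(*f[:2])>(30 if a<1.58 else 22): print("stop");break
E
python3 - <<'E'
from plant import *
gripper_open(); bot.movel([.5525,-.1737,.24],v=.25); print(status.sense()["contact_force"].round(1))
E
python3 shut.py a
```

```text
[ 0.5 -0.2 -0.9]
grip 0.0164 33.5
0.2 [1.4 0.2 5.6] [ 0.5237 -0.0127  0.1113] 33.77
0.39 [-4.1  4.7 10.5] [ 0.5123 -0.0167  0.1113] 34.03
0.59 [-7.6 12.3 10.5] [ 0.5024 -0.0222  0.1113] 34.3
0.79 [-15.4  21.2  14.7] [ 0.4934 -0.0292  0.1113] 34.57
0.98 [-25.3  23.   20.5] [ 0.4859 -0.039   0.1112] 34.83
stop
```

The force is mainly radial. The latch had been nudged to about −0.08, so the knob sits about 4.5 mm off-centre in the pads (tool minus offset gives exactly r = 60 mm, angle 0.90). Continuing with that offset compensated.

```bash
python3 - <<'E'
from h import *
from plant import *
C=place(CASE,[-.0045,0,0])[0]; C=[C[0],C[1],CASE[2]]
for a in [.93,1.06,1.19,1.32,1.45,1.571,1.60,1.63,1.66,1.69]:
    bot.movel(knob("a",a,.111,C),v=.08); s=status.sense();f=s["contact_force"]
    d=s["ee_pos"][:2]-place(C,[0,.104,0])[0,:2];c,sn=np.cos(C[2]),np.sin(C[2]);x,y=d@[c,sn],d@[-sn,c]
    print(round(a,2),f.round(1),"act",np.arctan2(-x,y).round(3),np.hypot(x,y).round(4),round(s["time_s"],2))
    if np.hypot(*f[:2])>(32 if a<1.58 else 24): print("stop");break
E
```

```text
0.93 [-0.9  9.   6.1] act 0.903 0.0604 35.08
1.06 [-10.   12.6  11.9] act 1.034 0.0613 35.33
1.19 [-13.1  14.2  14.2] act 1.16 0.0614 35.58
1.32 [-15.5  14.2  17.1] act 1.292 0.0616 35.83
1.45 [-17.    7.   18.2] act 1.435 0.0616 36.08
1.57 [-10.7   1.9  12.3] act 1.568 0.061 36.33
1.6 [-13.1   8.1  12.7] act 1.578 0.061 36.58
1.63 [-16.5  19.5  12.5] act 1.581 0.061 36.83
stop
```

Latch a is on its stop. Now b, starting from its measured 0.043.

```bash
sed -i 's/knob(n,0,/knob(n,.043,/g; s/linspace(0,1.571,9)/linspace(.043,1.571,10)/; s/(30 if a<1.58 else 22)/(28 if a<1.58 else 22)/' shut.py
python3 - <<'E'
from h import *
from plant import *
gripper_open(); s=status.sense(); p=s["ee_pos"].copy(); p[2]=.24; bot.movel(p,v=.25); bot.goto([.50,-.20,.27],down(CASE[2]+np.pi/2)); print(status.sense()["time_s"])
E
python3 shut.py b
```

```text
38.7417
grip 0.0162 40.8417
0.21 [ 4.6 -4.7  2.9] [ 0.5588 -0.3372  0.1114] 41.09
0.38 [ 2.5 -7.6  4.2] [ 0.5484 -0.336   0.1114] 41.34
0.55 [ -0.7 -13.5   4.5] [ 0.5382 -0.3334  0.1113] 41.59
0.72 [ -4.1 -19.5   6.1] [ 0.5289 -0.3295  0.1113] 41.84
0.89 [-11.5 -25.5   9.6] [ 0.5199 -0.3244  0.1112] 42.09
1.06 [-21.2 -26.8  14.7] [ 0.5121 -0.3173  0.1111] 42.34
stop
```

```bash
cat > fin.py <<'E'
from h import *
from plant import *
T=np.array([[.5588,-.3372],[.5484,-.336],[.5382,-.3334],[.5289,-.3295],[.5199,-.3244],[.5121,-.3173]])
pv=place(CASE,[0,-.104,0])[0,:2]
r=least_squares(lambda c:np.hypot(*(T-c).T)-.060,pv); o=r.x-pv; c,sn=np.cos(CASE[2]),np.sin(CASE[2])
print("offset case frame",o@[c,sn],o@[-sn,c],(r.fun*1e3).round(2))
C=[CASE[0]+o[0],CASE[1]+o[1],CASE[2]]
if np.hypot(*o)>.008: raise SystemExit
A=lambda p:(lambda d:np.arctan2(-(d@[c,sn]),-(d@[-sn,c])))(p[:2]-r.x)
a0=A(status.sense()["ee_pos"]);print("now",a0)
for a in [*np.arange(a0+.02,1.56,.12),1.571,1.60,1.63,1.66,1.69,1.72,1.75]:
    bot.movel(knob("b",a,.111,C),v=.08); s=status.sense();f=s["contact_force"]
    print(round(a,2),f.round(1),"act",A(s["ee_pos"]).round(3),round(s["time_s"],2))
    if np.hypot(*f[:2])>(32 if a<1.58 else 27): print("stop");break
E
python3 fin.py
```

```text
offset case frame -0.00778611303445022 0.0008946893668313214 [ 0.5  -0.16 -0.4  -0.37  0.21  0.28]
now 0.9445888540791536
0.96 [ 3.5 -8.6 -0.4] act 0.945 42.59
1.08 [-2.1 -9.5  3.4] act 1.067 42.84
1.2 [-4.1 -9.   5.7] act 1.188 43.09
1.32 [ -9.7 -10.9   8.2] act 1.302 43.34
1.44 [-14.2 -13.8  11.1] act 1.41 43.59
1.57 [-12.6  -7.2   9. ] act 1.551 43.84
1.6 [ -9.5 -15.8   7.6] act 1.556 44.09
1.63 [ -6.3 -26.4   4.6] act 1.56 44.34
stop
```

Latch b is at its stop too (stiff reaction). Releasing, retreating and checking.

```bash
python3 - <<'E'
from h import *
from plant import *
gripper_open(); p=status.sense()["ee_pos"].copy(); p[2]=.24; bot.movel(p,v=.25)
bot.goto([.553,-.174,.36],down(.111))
s=status.sense();f=cams.grab_frame("wrist");np.savez("w5.npz",img=f["img"],K=f["K"],E=wristE(f,s));print(s["time_s"],s["contact_force"].round(1))
cv2.imwrite("pics/w5.png",cv2.resize(f["img"][:320,190:440,::-1],None,fx=2.0,fy=1.85,interpolation=cv2.INTER_CUBIC))
E
```

```text
47.025 [-0.3  0.2 -0.6]
```

View pics/w5.png

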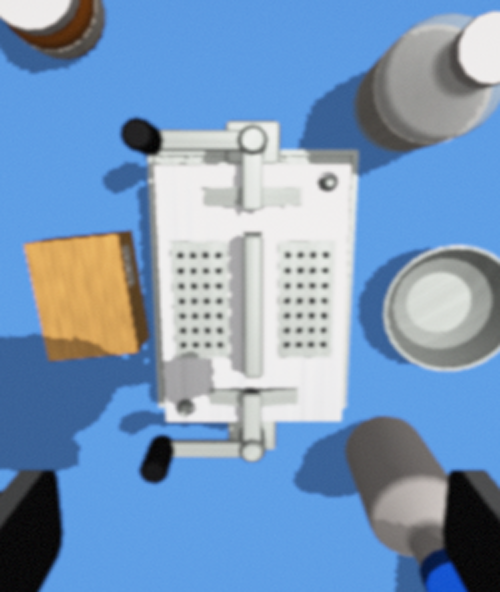

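Both arms lie over the keepers, pins show through the holes at (328,182) and (185,407), and the bystanders are unchanged. A quick numeric check of the latch angles, then hand-in.

```bash
python3 - <<'E'
from h import *
d=np.load("w5.npz")
for n,p in (("a",[138,134]),("b",[154,469])):
    o=(np.array(p)+.5)/[2,1.85]-.5+[190,0]
    for a in (1.45,1.5,1.571): print(n,a,o.round(1),proj([knob(n,a,.143)],d["K"],d["E"]).round(1))
a=np.load("w2.npz")["img"].astype(int);b=d["img"].astype(int);m=np.abs(a-b).max(2)[:300]>40;m[60:262,235:380]=0
y,x=np.nonzero(m);print("changed px outside case",len(x),np.c_[x,y][::40].tolist()[:20])
E
```

```text
a 1.45 [258.8  72.2] [[258.2  64. ]]
a 1.5 [258.8  72.2] [[258.1  67.1]]
a 1.571 [258.8  72.2] [[258.1  71.5]]
b 1.45 [266.8 253.3] [[267.2 260.6]]
b 1.5 [266.8 253.3] [[266.9 258.4]]
b 1.571 [266.8 253.3] [[266.6 255.2]]
changed px outside case 2736 [[305, 0], [303, 3], [309, 5], [311, 7], [303, 9], [318, 10], [306, 12], [319, 13], [306, 15], [25, 17], [310, 18], [32, 20], [27, 22], [318, 23], [28, 26], [419, 28], [313, 32], [420, 35], [309, 39], [316, 42]]
```

Both angles agree with 1.571. Handing in.

```bash
python3 -c "
from plant import *
print(ticket.close_job(),status.sense()['time_s'])"
```

```text
the job is handed in; nothing more can be done
the job is handed in; nothing more can be done
```

The container is closed and the job was handed in at about 47 s of the 72 s allowed. I swung both latches open, set the left-hand lid onto the pins, and turned latches a and b home onto their stops.

**Lid:** it met only light contact at the expected seal height, about 7 N in all, with side forces under 2 N. In the last picture the pins show through the holes and both cam arms lie over their keepers.

**Latches:** image angles agree with 1.571 rad within about 0.05 rad. Both latches gave a stiff reaction at the stop, about 20–26 N.

**Bystanders:** the saline, rinse, carton, bowl and jar look unmoved. An image comparison did flag 2,736 changed pixels outside the case. The sampled ones I looked at fall mostly where latch a's handle stood, with a few elsewhere in the frame that I did not trace. I did not photograph the tape and forceps again after lifting the lid.

**What disagreed:**
- While closing, the sideways force rose to about 34 N on each latch because the knob was gripped off-centre. I re-centred the arc both times and carried on.
- Pin b was hidden behind a finger in the last look before lowering, so only pin a was checked there.

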